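Dry an oval bentwood band on the air plate

TASK

Stand the oval bentwood band on the flat drying plate, centred over the row of air holes so that the whole row is open inside it; set it down rather than dropping it. Then turn the black lever of the ball valve clockwise from its nearly shut position until it lies in line with the upright steel set mark, and let go. Leave the set mark, the hammer, the glue bottle and the round box where they are.

Things in the scene. Friction and masses are not known exactly. Their poses are not given: they have to be found in the camera images.
- band: loose oval (stadium-shaped) band of pale bentwood, open at top and bottom: 150 long (its x), 62 wide outside (its y), 50 high, wall 6, straight sides 88 long, about 0.12 kg. Origin at the centre of its lower edge plane, z up.
- outlet: fixed flat aluminium drying plate 200 (x) x 120 (y) x 20 high with a straight row of five dark round air holes (14 diameter, 20 apart) along its x through its centre. Origin at the centre of its underside; its top is 20 above the bench.
- hole_a (a point): centre of the first hole of the row, on the plate's top, 40 from the plate's centre towards its -x
- hole_b (a point): centre of the last hole of the row, on the plate's top, 40 from the plate's centre towards its +x
- valve_base: fixed square dark steel base plate 200 x 200 x 10 with a brass ball valve on it. Origin at the centre of its underside; the valve's upright spindle stands at x=+60, y=+60 on it. White ticks every 10 degrees, no numbers. Highest point of the whole valve 75 above the bench.
- spindle (a point): point on the valve's vertical turning axis, 62 above the bench, at the lever's mid height
- lever (a joint): valve angle in rad: 0 = lever points to the base's -y (fully shut), grows clockwise seen from above to 1.571 = lever points to the base's -x (fully open). Stiff: it stays where it is left; about 2 N at the grip point turns it.
- lever_grip (a point): grip point in the middle of the lever's black sleeve, 85 from the spindle axis, 62 above the bench; the sleeve is 20 wide, 16 high, 75 long (from 45 to 120 from the axis) with free space of 40 or more below it. Axes turn with the lever: its -y points outwards along the lever.
- lever_tip (a point): centre of the lever's free end, 120 from the spindle axis, 62 above the bench, axes like lever_grip
- mark: set mark: thin flat steel arm 8 wide lying low over the base plate, carrying at its outer end an upright steel tab (10 wide, 14 deep, 32 high, its top 44 above the bench, its middle 143 from the spindle axis). Origin on the spindle axis, 12 above the bench; its -y points outwards along the arm to the tab. Set beforehand at a different angle each time; the lever is right when it points at the tab.
- mark_tip (a point): centre of the top of the set mark's tab, 143 from the spindle axis, 44 above the bench
- glue_bottle: loose white glue bottle, 48 diameter, 110 high, bystander; origin at the centre of its foot
- hammer: loose hammer 240 long lying on the bench, bystander
- round_box: loose round wooden box, open on top, 100 diameter, 60 high, bystander; origin at the centre of its foot
Things that resemble listed ones, but are neither listed nor needed, are in the scene too. What is meant by the outlet is not turquoise, and is the smaller of those in its own colour.

How it is judged:
By the outcome, as a careful person would: the job done as asked, in the order asked, and still so for the second after the job is handed in, with the robot touching nothing.
It also fails if it takes over 58 s, if anything falls off the work surface, if the arm or the gripper's body presses on something with over 40 N, if the wrist force passes 120 N, or if a joint passes its speed limit or range.

ROBOT

A 7-joint arm with a two-finger parallel gripper is mounted at the origin on the work surface. World frame = base frame: x ahead of the robot, y to its left, z up, the work surface at z = 0. Lengths are in m, angles in rad, forces in N, time in s.
With the tool pointing down it reaches from about 0.4 to 0.875 m from the base axis. Payload 6.5 kg.
Tool frame: the origin (TCP) lies midway between the tips of the shut fingers; the grasp point (between the pads) lies 19 mm behind it; z points along the fingers, y is the line along which they close (so a half turn about z gives the same grasp; the last joint's range is limited). The gripper opens to 85 mm and grips with 20 to 120 N. Pads are 22 mm wide; open, the fingers measure 114 mm over their backs; the gripper's body (76 mm by 85 mm) begins 54 mm behind the grasp point. The pads swing forward as they close: fully open they stand 13 mm farther back than shut.
Start: joints at [-1.232, 0.536, -0.004, 1.538, 0.003, 1.067, -0.071], TCP at [0.256, 0.597, 0.231] pointing down, gripper open.
Joint ranges: [-2.7, 2.7], [-0.37, 2.16], [-1.27, 1.26], [0.24, 2.4], [-1.31, 4.45], [0.19, 1.91], [-2.76, 2.76]. Speed limits (rad/s): [2.39, 2.39, 3.14, 3.14, 3.14, 3.14, 3.14].

INTERFACE

Orientations are given as a rotation vector (axis times angle).
In Python, from bench import monitor, imaging, workorder, finder gives the robot as it stands.
- The arm moves only by the shell command python3 -m pendant 'ROWS' [FORCE]. ROWS is JSON, a list of rows, each a list of 5 numbers: the opening, from -1 (shut) to 1 (fully open), then the shift along the tool's x, y, z normalised to -1 to 1, where 1 is 0.12 m, then the turn about the tool's z normalised to -1 to 1, where 1 is 0.5 rad. In form: [[fingers, x, y, z, roll], ...]. A call has 1 to 5 rows; each row is the pose to reach, as a shift and turn from the pose commanded when the call began, along the tool's axes at that moment; what a row does not reach only later rows make up. A row lasts 1/10 s, in which the tool goes at most 50 mm and 8.59 degrees, less where a joint would pass 70% of its speed; a pose out of reach is approached as far as the arm can. A call with a number of a shift or a turn outside -1 to 1 is refused whole. A call with a gripper value outside its range is refused whole. The fingers move at their own pace and stop on an object; FORCE is the grip in N (left out, the last holds). Time passes only in rows, so rows that repeat a pose let the fingers close. It gives the time, the measured TCP pose, the force, the opening and the grip force at its end, in the units of the state.
- monitor.get_obs(): the state, without advancing time (a new reading comes with each control period).
- imaging.camera(name): name is "scene" or "side" or "wrist"; returns a dict with "img" (420x560x3 uint8, red, green, blue), "range_z" (420x560 float32, m along the optical axis (not along the pixel's ray), 0 where there is no reading), "fov_y" (degrees; the focal length in pixels is half the picture's height over the tangent of half this angle, whatever the lens; pixels are square), "cx", "cy" (the principal point, pixels), "position" and "orientation" of the camera in the world. Camera axes: x right, y down, z forward; pixel columns grow to the right and rows downward; lengths in m; the calibration is good to about 2 mm. A picture is of the moment at which its call begins.
- workorder.close_job(): hands the job in; it is judged then, once.
Trained networks look in a picture, given as the dict that the camera call returned (one of the last four; its "shot" number tells which), for a name from the list of things; names that differ only in an ending like _2 or _b are one class to them, and where a whole thing is asked for, a point or a joint stands for the part that bears it (a point fixed in the world has none). Each returns a list of dicts, best first, with "p" (0 to 1); they miss things now and then, are a little off and sometimes report something else, mostly with a low value. They report only what shows in the picture. A call takes as long as a camera call. They do not tell look-alikes from the thing itself.
- finder.boxes_of(target, picture): "xy" ([column, row] in pixels, amid what is visible of it).
- finder.mark_of(target, picture): "xy" ([column, row] in pixels: a listed point, or the origin of a listed thing).
The state is a dict: "clock": time; "q": joint angles; "joint_vel": joint speeds; "tau": joint torques, N m; "tool_pos": TCP position; "eef_rot": TCP orientation; "contact_force": force on the tool from outside, world axes, zero at the start; "torque": the same for the moment, N m; "opening": finger opening in m; "grip_force": force on a finger pad.
Only numpy, scipy, OpenCV 4.12 (cv2) and the standard library are available. Lean on these libraries where they do the work, as an engineer would, in place of code of your own. Each camera call takes 0.05 s, during which the arm holds its last target. There are 200 camera calls.

## Working session

There is one attempt and no reset: what is moved stays moved. The work goes in short steps, Python scripts to look and compute and a shell command to move; the robot and the scene stay as the last step left them, time stands still between calls to the robot, and variables do not carry over. Pictures are saved under pics/ and viewed, at most 10 in all, crops included, and the job is handed in when it is done.

```bash
mkdir -p pics; ls; cat > h.py <<'E'
import numpy as np, cv2
from scipy.spatial.transform import Rotation as R
from bench import monitor, imaging, workorder, finder
def rot(o):
    o=np.array(o,float)
    return o if o.shape==(3,3) else (R.from_rotvec(o).as_matrix() if o.size==3 else R.from_quat(o).as_matrix())
def f(c): return 210/np.tan(np.radians(c["fov_y"])/2)
def ray(c,xy): return rot(c["orientation"])@np.array([(xy[0]-c["cx"])/f(c),(xy[1]-c["cy"])/f(c),1])
def atz(c,xy,z):
    d=ray(c,xy);p=np.array(c["position"]);return p+d*(z-p[2])/d[2]
def dep(c,xy):
    r=c["range_z"][int(round(xy[1])),int(round(xy[0]))];return np.array(c["position"])+ray(c,xy)*r
def cloud(c):
    v,u=np.mgrid[0:420,0:560];z=c["range_z"]
    P=np.stack([(u-c["cx"])/f(c)*z,(v-c["cy"])/f(c)*z,z],-1)@rot(c["orientation"]).T+np.array(c["position"])
    P[z==0]=np.nan;return P
def save(c,n): cv2.imwrite("pics/"+n,c["img"][:,:,::-1])
E
python3 - <<'E'
from h import *
np.set_printoptions(precision=3,suppress=True)
for n in("scene","side"):
    c=imaging.camera(n);save(c,n+"1.png");print(n,c["position"],c["orientation"],c["fov_y"],c["cx"],c["cy"])
    Z=dict(band=0,hole_a=.02,hole_b=.02,outlet=0,spindle=.062,lever_grip=.062,lever_tip=.062,mark_tip=.044,valve_base=0)
    for t,z in Z.items():
        for r in finder.mark_of(t,c)[:4]: print(t,round(r["p"],2),np.array(r["xy"]),atz(c,r["xy"],z),dep(c,r["xy"]))
print(monitor.get_obs())
E
```

```text
pics
scene [ 1.279 -0.625  1.598] [-2.334 -1.235  0.35 ] 42.56782578051322 285.3772887565407 212.71700830426178
band 0.69 [317.5 218.1] [ 0.554 -0.008  0.   ] [ 0.576 -0.026  0.048]
hole_a 0.97 [139.6 255.8] [ 0.352 -0.58   0.02 ] [ 0.35  -0.58   0.017]
hole_a 0.88 [239. 241.] [ 0.488 -0.282  0.02 ] [ 0.487 -0.282  0.019]
hole_a 0.86 [188.7 201.4] [ 0.257 -0.345  0.02 ] [ 0.262 -0.346  0.028]
hole_a 0.64 [179.  176.9] [ 0.146 -0.323  0.02 ] [ 0.152 -0.325  0.028]
hole_b 0.97 [139.6 255.8] [ 0.352 -0.58   0.02 ] [ 0.35  -0.58   0.017]
hole_b 0.88 [239. 241.] [ 0.488 -0.282  0.02 ] [ 0.487 -0.282  0.019]
hole_b 0.86 [188.7 201.4] [ 0.257 -0.345  0.02 ] [ 0.262 -0.346  0.028]
hole_b 0.64 [179.  176.9] [ 0.146 -0.323  0.02 ] [ 0.152 -0.325  0.028]
outlet 0.87 [138.7 270. ] [ 0.385 -0.605  0.   ] [ 0.394 -0.605  0.016]
outlet 0.67 [243.  250.7] [ 0.517 -0.286  0.   ] [ 0.526 -0.291  0.02 ]
outlet 0.65 [188.5 190.9] [ 0.205 -0.321  0.   ] [ 0.225 -0.326  0.031]
spindle 0.69 [413.5 164.5] [0.595 0.376 0.062] [0.593 0.379 0.058]
lever_grip 0.67 [392.7 171. ] [0.576 0.297 0.062] [0.572 0.303 
[... 1296 characters left out ...]
] [0.561 0.359 0.013]
lever_tip 0.63 [273.5 146. ] [0.556 0.235 0.062] [0.565 0.3   0.009]
mark_tip 0.49 [246.  138.3] [0.464 0.318 0.044] [0.468 0.371 0.003]
valve_base 0.72 [257.6 145.6] [0.507 0.323 0.   ] [0.505 0.309 0.011]
{'clock': 1.0, 'q': array([-1.232,  0.536, -0.004,  1.538,  0.003,  1.067, -0.071]), 'joint_vel': array([-0.001,  0.   ,  0.   ,  0.001, -0.001,  0.   , -0.   ]), 'tau': array([  0.001, -58.334,   1.048, -25.944,   0.013,   0.002,   0.   ]), 'tool_pos': array([0.256, 0.597, 0.231]), 'eef_rot': array([ 0.631,  3.077, -0.   ]), 'contact_force': array([ 0.717,  0.149, -1.315]), 'torque': array([-0.004, -0.002, -0.024]), 'grip_force': 0.0, 'opening': 0.08564566415632797}
```

View pics/scene1.png

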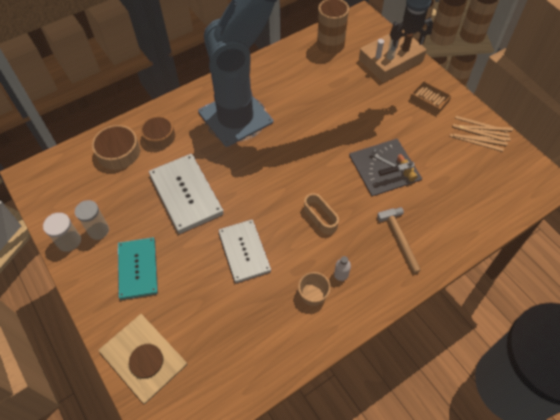

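View pics/side1.png

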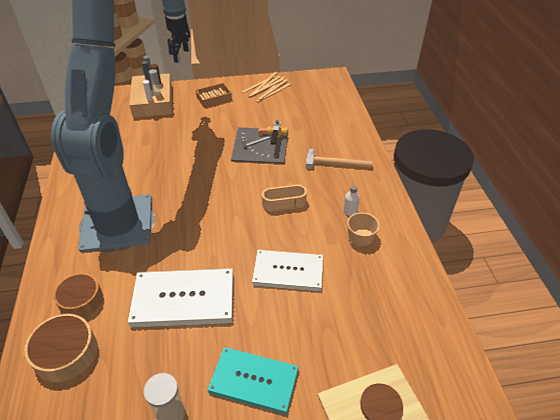

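```bash
cat > m.py <<'E'
from h import *
np.set_printoptions(precision=4,suppress=True)
def rect(Q):
    (c,s,a)=cv2.minAreaRect((Q[:,:2]*1000).astype(np.float32));return np.array(c),np.array(s),a
def band(c,z0=.044,z1=.056,ctr=(.56,-.015)):
    P=cloud(c);m=(P[...,2]>z0)&(P[...,2]<z1)&(np.hypot(P[...,0]-ctr[0],P[...,1]-ctr[1])<.095)
    Q=P[m];return rect(Q),len(Q),Q
def holes(c,ctr=(.525,-.285)):
    P=cloud(c);g=c["img"].max(2)
    v,u=np.mgrid[0:420,0:560];d=np.stack([(u-c["cx"])/f(c),(v-c["cy"])/f(c),np.ones_like(u)],-1)@rot(c["orientation"]).T
    p=np.array(c["position"]);W=p+d*((.02-p[2])/d[...,2])[...,None]
    m=(g<100)&(np.hypot(W[...,0]-ctr[0],W[...,1]-ctr[1])<.055)
    n,l,s,ce=cv2.connectedComponentsWithStats(m.astype(np.uint8))
    return [(s[i,4],W[l==i].mean(0)[:2]) for i in range(1,n) if s[i,4]>3]
E
python3 - <<'E'
from m import *
for n in("scene","side"):
    c=imaging.camera(n);r,k,Q=band(c);print(n,"band",r,k,np.median(Q[:,2]))
    for h in holes(c):print(h)
    P=cloud(c)
    for a,b in((.055,.08),(.03,.047)):
        m=(P[...,2]>a)&(P[...,2]<b)&(np.hypot(P[...,0]-.55,P[...,1]-.32)<.17)
        v,u=np.where(m);print(a,[(x,y,P[y,x].round(3).tolist()) for x,y in list(zip(u,v))[::max(1,len(u)//12)]])
    k=cv2.resize(c["img"][90:210,340:440] if n=="scene" else c["img"][110:175,220:300],None,fx=5,fy=5,interpolation=2)
    cv2.imwrite(f"pics/v_{n}.png",k[:,:,::-1])
E
```

```text
scene band (array([556.429 ,   3.0325]), array([152.0371,  65.3438]), 2.296100378036499) 209 0.04851064871303601
0.055 [(np.int64(408), np.int64(161), [0.574, 0.368, 0.065]), (np.int64(412), np.int64(163), [0.592, 0.368, 0.073]), (np.int64(399), np.int64(165), [0.569, 0.331, 0.064]), (np.int64(396), np.int64(166), [0.57, 0.315, 0.071]), (np.int64(389), np.int64(167), [0.557, 0.295, 0.066]), (np.int64(407), np.int64(167), [0.589, 0.352, 0.059]), (np.int64(397), np.int64(168), [0.576, 0.316, 0.065]), (np.int64(389), np.int64(169), [0.564, 0.289, 0.068]), (np.int64(381), np.int64(170), [0.551, 0.264, 0.065]), (np.int64(378), np.int64(171), [0.546, 0.255, 0.061]), (np.int64(396), np.int64(171), [0.58, 0.309, 0.058]), (np.int64(380), np.int64(173), [0.558, 0.255, 0.063]), (np.int64(381), np.int64(175), [0.565, 0.253, 0.061])]
0.03 [(np.int64(374), np.int64(148), [0.447, 0.322, 0.038]), (np.int64(375), np.int64(151), [0.46, 0.316, 0.039]), (np.int64(399), np.int64(156), [0.526, 0.375, 0.036]), (np.int64(401), np.int64(158), [0.535, 0.377, 0.033]), (np.int64(403), np.int64(160), [0.547, 0.3
[... 1503 characters left out ...]
267), np.int64(127), [0.552, 0.384, 0.038]), (np.int64(267), np.int64(128), [0.551, 0.376, 0.039]), (np.int64(283), np.int64(128), [0.612, 0.367, 0.038]), (np.int64(265), np.int64(129), [0.543, 0.372, 0.038]), (np.int64(279), np.int64(129), [0.596, 0.36, 0.041]), (np.int64(261), np.int64(130), [0.528, 0.378, 0.031]), (np.int64(271), np.int64(130), [0.565, 0.361, 0.039]), (np.int64(285), np.int64(130), [0.617, 0.35, 0.041]), (np.int64(270), np.int64(131), [0.561, 0.361, 0.035]), (np.int64(263), np.int64(132), [0.534, 0.364, 0.031]), (np.int64(285), np.int64(132), [0.616, 0.342, 0.038]), (np.int64(243), np.int64(140), [0.451, 0.309, 0.045]), (np.int64(242), np.int64(143), [0.447, 0.31, 0.03])]
```

View pics/v_scene.png

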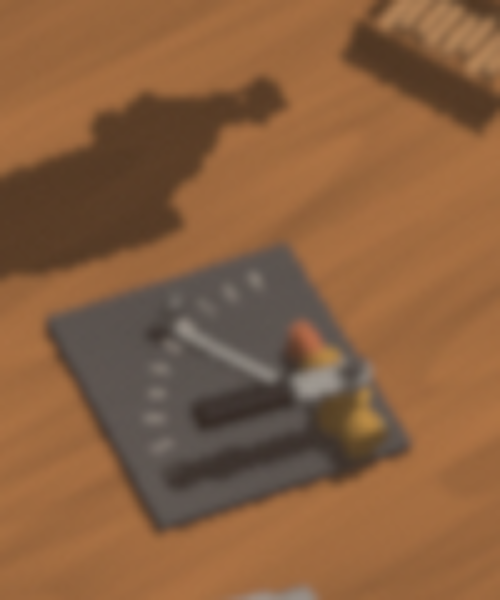

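The scene shows the small white plate at about (243,250), the band at (321,214) and the valve at (385,168). On the valve, the lever lies at about 15° and the tab near (375,152). I'll roll first, then travel.

```bash
python3 -m pendant '[[1,0,0,0,-0.3],[1,0,0,0,-0.6],[1,0,0,0,-0.9],[1,0,0,0,-0.9]]'; python3 -m pendant '[[1,-0.15,-0.33,0,0],[1,-0.3,-0.66,0,0],[1,-0.45,-1,0,0]]'
```

```text
clock: 1.5
tool_pos: [0.2561, 0.5974, 0.2313]
eef_rot: [0.073, -3.141, -0.0]
contact_force: [-0.7, 0.3, -0.3]
opening: 0.0852
grip_force: 0.0
clock: 1.8
tool_pos: [0.3159, 0.4788, 0.2312]
eef_rot: [-0.065, 3.141, 0.0]
contact_force: [0.6, -0.3, 0.5]
opening: 0.0855
grip_force: 0.0
```

```bash
for i in 1 2 3 4; do python3 -m pendant '[[1,-0.15,-0.33,0,0],[1,-0.3,-0.66,0,0],[1,-0.45,-1,0,0]]'|sed -n 2,3p; done
python3 - <<'E'
from m import *
o=monitor.get_obs();print(o["tool_pos"],o["eef_rot"])
c=imaging.camera("wrist");save(c,"w1.png");print(c["position"],c["orientation"],c["fov_y"])
r,k,Q=band(c,ctr=(.556,.003));print(r,k,np.median(Q[:,2]))
for t in("band",):print(finder.mark_of(t,c)[:2],finder.boxes_of(t,c)[:2])
E
```

```text
tool_pos: [0.3754, 0.3611, 0.2316]
eef_rot: [-0.064, 3.14, 0.001]
tool_pos: [0.4348, 0.2437, 0.2316]
eef_rot: [-0.064, 3.14, 0.001]
tool_pos: [0.4941, 0.1263, 0.2316]
eef_rot: [-0.064, 3.14, 0.001]
tool_pos: [0.5536, 0.0089, 0.2316]
eef_rot: [-0.064, 3.14, 0.001]
[0.5536 0.0089 0.2316] [-0.0644  3.1402  0.0007]
[0.4702 0.005  0.3741] [2.004  2.0857 0.3491] 71.0159239031944
(array([554.4501,   4.785 ]), array([149.2564,  62.1861]), 1.1316417455673218) 1800 0.0500338765602765
[{'xy': [42.1, 137.5], 'p': 0.54}] [{'xy': [252.5, 198.0], 'p': 0.77}]
```

View pics/w1.png

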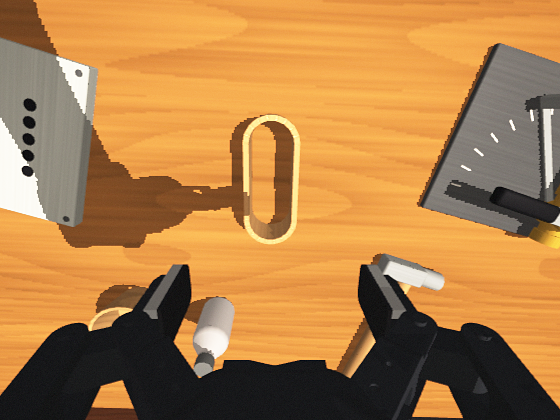

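The band is clear in the wrist view at (270,178) and measures 149 x 62 mm, which matches. The plate's holes run from (30,105) to (27,170). Next I'll check clearances to the bottle and hammer, and the hole positions.

```bash
python3 - <<'E'
from m import *
c=imaging.camera("wrist")
print([(h[0],h[1]) for h in holes(c)])
print("bottle",dep(c,(215,310)),dep(c,(205,360)),"hammerhead",dep(c,(385,265)),dep(c,(440,280)),dep(c,(395,275)))
s=imaging.camera("scene")
for t,z in(("glue_bottle",0),("hammer",.01),("round_box",0)):
    for r in finder.mark_of(t,s)[:2]:print(t,r["p"],atz(s,r["xy"],z))
E
```

```text
[(np.int32(132), array([ 0.4805, -0.2726])), (np.int32(122), array([ 0.4998, -0.2778])), (np.int32(119), array([ 0.5193, -0.2828])), (np.int32(112), array([ 0.5385, -0.2879])), (np.int32(93), array([ 0.5576, -0.2927]))]
bottle [ 0.742  -0.0697  0.0341] [ 0.7555 -0.0681  0.1061] hammerhead [0.6727 0.1626 0.0173] [0.6887 0.2379 0.0254] [0.6835 0.1754 0.0246]
glue_bottle 0.82 [ 0.763  -0.0692  0.    ]
glue_bottle 0.27 [0.5327 0.2796 0.    ]
hammer 0.75 [0.7832 0.1618 0.01  ]
round_box 0.87 [ 0.7821 -0.1798  0.    ]
round_box 0.4 [0.4241 0.3354 0.    ]
```

```bash
python3 -m pendant '[[1,-0.01,-0.035,0.35,0.04],[1,-0.01,-0.035,0.7,0.04],[1,-0.01,-0.035,1,0.04]]'; python3 -m pendant '[[1,0,0,0.25,0],[1,0,0,0.5,0],[1,0,0,0.7,0],[1,0,0,0.84,0],[1,0,0,0.87,0]]';python3 -m pendant '[[-0.2,0,0,0,0],[-0.2,0,0,0,0],[-0.2,0,0,0,0],[-0.2,0,0,0,0],[-0.2,0,0,0,0]]' 30
```

```text
clock: 3.7
tool_pos: [0.5536, 0.0075, 0.1099]
eef_rot: [0.041, -3.141, -0.001]
contact_force: [0.4, 0.5, -0.2]
opening: 0.0853
grip_force: 0.0
clock: 4.2
tool_pos: [0.5526, 0.0074, 0.0052]
eef_rot: [0.042, -3.138, -0.001]
contact_force: [-0.4, -0.4, 0.6]
opening: 0.0852
grip_force: 0.0
clock: 4.7
tool_pos: [0.555, 0.0063, 0.0079]
eef_rot: [-0.04, 3.14, 0.0]
contact_force: [0.6, 0.7, 7.6]
opening: 0.0619
grip_force: 34.6
```

```bash
python3 -m pendant '[[-0.2,0,0,-0.1,0],[-0.2,0,0,-0.35,0],[-0.2,0,0,-0.65,0],[-0.2,0,0,-0.85,0],[-0.2,0,0,-0.85,0]]'; python3 - <<'E'
from m import *
o=monitor.get_obs();p=o["tool_pos"];M=rot(o["eef_rot"]);print(p,M)
c=imaging.camera("wrist");save(c,"w2.png")
P=cloud(c);z=P[...,2]
m=(np.hypot(P[...,0]-p[0],P[...,1]-p[1])<.1)&(z>.09)&(z<.17)
hist=np.histogram(z[m],bins=16,range=(.09,.17));print(hist[0])
E
```

```text
clock: 5.2
tool_pos: [0.5569, 0.006, 0.113]
eef_rot: [-0.039, 3.134, 0.001]
contact_force: [0.1, 0.7, -0.0]
opening: 0.062
grip_force: 33.9
[0.5569 0.006  0.113 ] [[-0.9997 -0.0248  0.007 ]
 [-0.0248  0.9997  0.0005]
 [-0.007   0.0004 -1.    ]]
[   0    0   20  922 1142  858  784  872  963 1021 1144 1350 6225 4419
  854 1681]
```

View pics/w2.png

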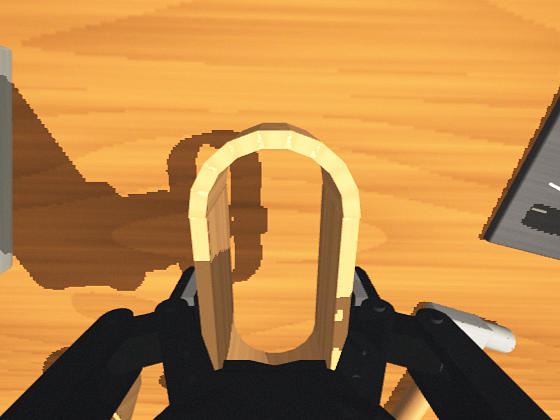

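```bash
python3 - <<'E'
from m import *
o=monitor.get_obs();p=o["tool_pos"]
c=imaging.camera("wrist")
P=cloud(c);z=P[...,2];print(p)
m=(np.hypot(P[...,0]-p[0],P[...,1]-p[1])<.1)&(z>.145)&(z<.165)&(c["img"][...,0]>120)&(c["img"][...,0]>1.25*c["img"][...,2].astype(float))
Q=P[m];x=Q[:,0]
print("front x",np.percentile(x,[0,.5,1]),"pred centre x",x.min()+.075)
s=Q[(x>p[0]-.044)]
for a in np.arange(.48,.60,.02):
    k=Q[(x>a)&(x<a+.02)]
    if len(k)>5:print(round(a,2),k[:,1].min(),k[:,1].max(),(k[:,1].min()+k[:,1].max())/2,np.median(k[:,2]),len(k))
E
```

```text
[0.5555 0.0061 0.111 ]
front x [0.4796 0.4798 0.4801] pred centre x 0.5545566790297041
0.48 -0.024367835452994004 0.03416911506380275 0.004900639805404372 0.15289956590641934 3524
0.5 -0.02651771182500611 0.036256537542646086 0.004869412858819987 0.15282380035209714 2076
0.52 -0.02616733211416735 0.03664749397518011 0.005240080930506378 0.15292355026744225 1789
0.54 -0.04957321357619229 0.05845022233286912 0.004438504378338412 0.1529874728554042 1474
0.56 -0.02503960509768808 0.036826279572278214 0.0058933372372950675 0.15303097412736638 979
0.58 -0.020775984307374217 0.03360821449007246 0.006416115091349121 0.1516459876187259 112
```

```bash
for i in 1 2 3; do python3 -m pendant '[[-0.2,0.05,-0.3,0,0],[-0.2,0.1,-0.6,0,0],[-0.2,0.12,-0.8,0,0],[-0.2,0.12,-0.8,0,0]]'|sed -n 2,3p; done
python3 -m pendant '[[-0.2,0,0,0,0.25],[-0.2,0,0,0,0.45],[-0.2,0,0,0,0.56],[-0.2,0,0,0,0.56]]'
cat > b.py <<'E'
from m import *
o=monitor.get_obs();p=o["tool_pos"];M=rot(o["eef_rot"])
c=imaging.camera("wrist");P=cloud(c);z=P[...,2];top=p[2]+.042
m=(np.hypot(P[...,0]-p[0],P[...,1]-p[1])<.1)&(abs(z-top)<.012)&(c["img"][...,0]>120)&(c["img"][...,0]>1.25*c["img"][...,2].astype(float))
D=P[m]-p;lx=D@M[:,0];ly=D@M[:,1]
print("tcp",p,"x az",np.degrees(np.arctan2(M[1,0],M[0,0])),"top",np.median(P[m][:,2]))
ex=lx.max()-.075; k=(lx>.02)&(lx<.04); ey=(ly[k].min()+ly[k].max())/2;print("width",np.ptp(ly[k]))
b=p+M[:,0]*ex+M[:,1]*ey;e=np.array([.519,-.2828])-b[:2]
print("centre",b[:2],"err tool x,y",e@M[:2,0],e@M[:2,1])
E
python3 b.py
```

```text
tool_pos: [0.5402, -0.0951, 0.1076]
eef_rot: [0.029, -3.138, 0.004]
tool_pos: [0.5286, -0.1904, 0.1079]
eef_rot: [0.031, -3.139, 0.003]
tool_pos: [0.517, -0.2859, 0.1081]
eef_rot: [0.033, -3.14, 0.002]
clock: 6.9
tool_pos: [0.5187, -0.2801, 0.108]
eef_rot: [-0.395, -3.115, -0.003]
contact_force: [0.4, -0.6, -0.7]
opening: 0.0621
grip_force: 33.9
tcp [ 0.5187 -0.2801  0.108 ] x az 165.531000780376 top 0.15010845846225113
width 0.0627678409673492
centre [ 0.518  -0.2801] err tool x,y -0.0016906143640536442 -0.002366066798946896
```

```bash
python3 -m pendant '[[-0.2,-0.014,-0.02,0.2,0],[-0.2,-0.014,-0.02,0.4,0],[-0.2,-0.014,-0.02,0.55,0],[-0.2,-0.014,-0.02,0.62,0],[-0.2,-0.014,-0.02,0.62,0]]'; python3 b.py; python3 -m pendant '[[-0.2,0,0,0.01,0],[-0.2,0,0,0.02,0],[-0.2,0,0,0.03,0],[-0.2,0,0,0.04,0]]'
```

```text
clock: 7.45
tool_pos: [0.5187, -0.2844, 0.0333]
eef_rot: [-0.396, -3.114, -0.002]
contact_force: [-0.4, 0.9, -0.9]
opening: 0.0617
grip_force: 33.9
tcp [ 0.5187 -0.2844  0.0333] x az 165.49408593911068 top 0.07550339791331101
width 0.0623034608374446
centre [ 0.5179 -0.2845] err tool x,y -0.0006177321271483611 0.0019168709242225834
clock: 7.9
tool_pos: [0.5196, -0.2857, 0.03]
eef_rot: [0.399, 3.115, -0.0]
contact_force: [-0.6, 0.2, 0.2]
opening: 0.0617
grip_force: 33.9
```

```bash
python3 -m pendant '[[-0.2,0.005,0.024,0,0],[-0.2,0.005,0.024,0.006,0],[-0.2,0.005,0.024,0.012,0],[-0.2,0.005,0.024,0.018,0],[-0.2,0.005,0.024,0.018,0]]'; python3 b.py
```

```text
clock: 8.4
tool_pos: [0.5196, -0.2826, 0.0279]
eef_rot: [0.399, 3.116, 0.0]
contact_force: [-1.8, 2.4, 3.8]
opening: 0.0615
grip_force: 34.3
tcp [ 0.5196 -0.2826  0.0279] x az 165.40640956122158 top 0.06997453404488527
width 0.062498210136472845
centre [ 0.5188 -0.2826] err tool x,y -0.0001890363639629758 -0.00011900551563319747
```

Contact registers at 4 N and the centring error is under 0.3 mm. I'll release, rise and check.

```bash
python3 -m pendant '[[0.5,0,0,0,0],[1,0,0,0,0],[1,0,0,0,0],[1,0,0,0,0],[1,0,0,0,0]]'; python3 -m pendant '[[1,0,0,-0.1,0],[1,0,0,-0.3,0],[1,0,0,-0.6,0],[1,0,0,-1,0],[1,0,0,-1,0]]'; python3 -m pendant '[[1,0,0,-0.3,0],[1,0,0,-0.5,0],[1,0,0,-0.5,0]]'
python3 - <<'E'
from m import *
c=imaging.camera("wrist");save(c,"w3.png")
r,k,Q=band(c,.062,.077,(.519,-.283));print(r,k,np.median(Q[:,2]));print(holes(c,(.519,-.283)))
E
```

```text
clock: 8.95
tool_pos: [0.5195, -0.2827, 0.0275]
eef_rot: [-0.399, -3.116, 0.0]
contact_force: [-0.1, -0.2, -0.3]
opening: 0.0854
grip_force: 0.0
clock: 9.45
tool_pos: [0.5234, -0.2851, 0.1547]
eef_rot: [0.399, 3.105, -0.006]
contact_force: [1.2, -1.3, -0.3]
opening: 0.0853
grip_force: 0.0
clock: 9.75
tool_pos: [0.5215, -0.284, 0.2118]
eef_rot: [0.399, 3.109, -0.003]
contact_force: [-0.9, -0.2, 0.2]
opening: 0.0856
grip_force: 0.0
(array([ 519.3055, -282.3758]), array([ 62.1486, 150.0167]), 75.41083526611328) 2395 0.07001116902338972
[(np.int32(183), array([ 0.5236, -0.256 ])), (np.int32(113), array([ 0.4806, -0.2721])), (np.int32(104), array([ 0.5001, -0.2776])), (np.int32(99), array([ 0.5195, -0.2826])), (np.int32(91), array([ 0.5387, -0.2877])), (np.int32(85), array([ 0.5582, -0.2931])), (np.int32(8), array([ 0.5562, -0.3193]))]
```

View pics/w3.png

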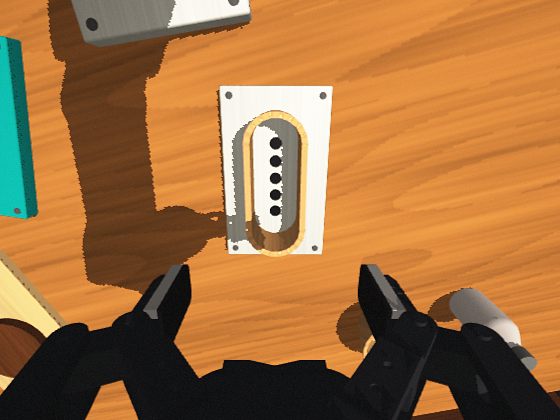

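The band stands at (519.3, −282.4), and the hole row is centred at (519.4, −282.6) with all five holes open. Next is the valve.

```bash
for i in 1 2 3 4 5; do python3 -m pendant '[[1,0.06,0.33,0,0],[1,0.12,0.66,0,0],[1,0.165,0.94,0,0]]'|sed -n 2,3p; done
for i in 1 2 3 4; do python3 -m pendant '[[1,0,0,0,0.28],[1,0,0,0,0.55],[1,0,0,0,0.79]]'|sed -n 2,3p; done
cat > v.py <<'E'
from m import *
import sys
o=monitor.get_obs();p=o["tool_pos"];M=rot(o["eef_rot"])
print("clock",o["clock"],"tcp",p,"x az",np.degrees(np.arctan2(M[1,0],M[0,0])),"q7",o["q"][6])
for n in ("wrist",)+tuple(sys.argv[2:]):
    c=imaging.camera(n);save(c,n+sys.argv[1])
    for t,z in dict(spindle=.062,lever_grip=.062,lever_tip=.062,mark_tip=.044,valve_base=0).items():
        for r in finder.mark_of(t,c)[:2]:print(n,t,round(r["p"],2),np.array(r["xy"]),atz(c,r["xy"],z),dep(c,r["xy"]))
E
python3 v.py 4.png
```

```text
tool_pos: [0.5279, -0.1662, 0.2064]
eef_rot: [-0.398, -3.114, -0.001]
tool_pos: [0.5371, -0.0518, 0.2065]
eef_rot: [-0.397, -3.114, -0.001]
tool_pos: [0.5463, 0.0622, 0.2065]
eef_rot: [-0.397, -3.115, 0.0]
tool_pos: [0.5554, 0.1763, 0.2064]
eef_rot: [-0.397, -3.114, 0.001]
tool_pos: [0.5646, 0.2904, 0.2063]
eef_rot: [-0.397, -3.114, 0.001]
tool_pos: [0.5649, 0.2879, 0.2061]
eef_rot: [-1.009, -2.973, 0.003]
tool_pos: [0.565, 0.2877, 0.2062]
eef_rot: [-1.574, -2.717, 0.003]
tool_pos: [0.565, 0.2877, 0.2062]
eef_rot: [-2.077, -2.356, 0.003]
tool_pos: [0.565, 0.2877, 0.2062]
eef_rot: [-2.5, -1.903, 0.004]
clock 12.5 tcp [0.565  0.2877 0.2062] x az 74.56498346865632 q7 -0.5755698626550229
wrist spindle 0.74 [274.2 102.8] [0.5879 0.3701 0.062 ] [0.5879 0.37   0.0744]
wrist lever_grip 0.74 [271.2 195. ] [0.5614 0.2858 0.062 ] [0.5621 0.2882 0.0703]
wrist lever_tip 0.83 [275.9 226.7] [0.5567 0.2509 0.062 ] [0.5575 0.2539 0.0695]
wrist mark_tip 0.61 [167.1 188.6] [0.4541 0.3173 0.044 ] [0.4551 0.3177 0.0463]
wrist valve_base 0.59 [225.5 163.2] [0.5139 0.3207 0.    ] [0.5162 0.3221 0.0107]
```

View pics/wrist4.png

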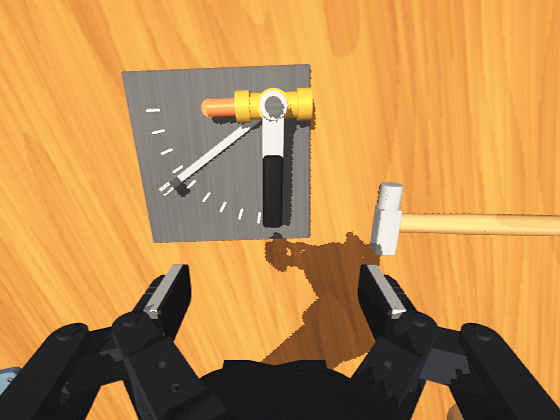

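```bash
cat > l.py <<'E'
from m import *
o=monitor.get_obs();p=o["tool_pos"]
for n in("wrist",):
    c=imaging.camera(n);P=cloud(c);z=P[...,2];g=c["img"].astype(int);r=np.hypot(P[...,0]-.588,P[...,1]-.369)
    m=(z>.0735)&(z<.079)&(r<.03);v,u=np.where(m);sp=P[m];print("cap",rect(sp),len(sp),np.median(sp[:,2]))
    S=np.array(rect(sp)[0])/1000
    m=(z>.066)&(z<.074)&(g.max(2)<80)&(r>.04)&(r<.13);Q=P[m];ce,sz,a=rect(Q);print("sleeve",ce,sz,len(Q),np.median(Q[:,2]))
    d=ce/1000-S;print("lever az",np.degrees(np.arctan2(d[1],d[0])),"len",np.hypot(*d))
    m=(z>.038)&(z<.049)&(abs(r-.143)<.014)&(P[...,0]<.52);T=P[m];ce,sz,a=rect(T);print("tab",ce,sz,len(T),np.median(T[:,2]))
    d=ce/1000-S;print("mark az",np.degrees(np.arctan2(d[1],d[0])),"len",np.hypot(*d))
    m=(z>.012)&(z<.024)&(r>.045)&(r<.12)&(P[...,1]<.365)&(g.min(2)>110);A=P[m]
    if len(A)>20:
        l=cv2.fitLine(A[:,:2].astype(np.float32),cv2.DIST_HUBER,0,.001,.001).ravel();print("arm az",np.degrees(np.arctan2(l[1],l[0])),l[2:],len(A),np.median(A[:,2]))
    m=(g[...,0]>180)&(g[...,2]<120)&(z>.03)&(r>.035)&(r<.1);print("pipe",P[m].min(0),P[m].max(0))
E
python3 l.py
```

```text
cap (array([586.6795, 368.0578]), array([15.0825, 15.0635]), 74.75712585449219) 264 0.07497467012819026
sleeve [563.829  289.5828] [73.4969 19.8122] 1404 0.06968557016237473
lever az -106.2345845896576 len 0.0817341146165977
tab [453.2775 317.4272] [14.8076  9.7902] 138 0.04390042084004972
mark az -159.21654122933188 len 0.14268694086975398
arm az 20.108028 [0.5103 0.3388] 492 0.014936107945472787
pipe [0.5067 0.279  0.0301] [0.6374 0.3922 0.2927]
```

The wrist view puts the lever down from (274,105) and the tab at (175,186). That gives the spindle at (0.5867, 0.3681), the lever at azimuth −106.2° and the mark at −159.2°. Tab radius is 142.7 mm against the listed 143.

```bash
python3 -m pendant '[[0.2,-0.072,-0.015,0,0.026],[0.2,-0.072,-0.015,0.2,0.026],[0.2,-0.072,-0.015,0.4,0.026],[0.2,-0.072,-0.015,0.64,0.026],[0.2,-0.072,-0.015,0.64,0.026]]'; python3 l.py
```

```text
clock: 13.35
tool_pos: [0.5589, 0.2785, 0.1273]
eef_rot: [-2.506, -1.893, 0.011]
contact_force: [-1.1, -0.4, 0.2]
opening: 0.0516
grip_force: 0.0
cap (array([586.5579, 368.2746]), array([15.4085, 15.403 ]), 74.1545181274414) 567 0.07502985159784903
sleeve [563.6385 289.6284] [73.8161 19.8601] 2580 0.06967242689669594
lever az -106.24742934165515 len 0.08191774617696118
tab [453.4117 317.4489] [15.2261  9.924 ] 248 0.04391444309465349
mark az -159.10672378261998 len 0.1425173064230407
arm az 20.77928 [0.5044 0.3372] 831 0.014938861399140801
pipe [0.5153 0.2737 0.0301] [0.6269 0.3922 0.2165]
```

```bash
python3 -m pendant '[[0.2,0,0,0.2,0],[0.2,0,0,0.45,0],[0.2,0,0,0.62,0],[0.2,0,0,0.68,0],[0.2,0,0,0.68,0]]'; python3 -m pendant '[[-0.7,0,0,0,0],[-0.7,0,0,0,0],[-0.7,0,0,0,0],[-0.7,0,0,0,0],[-0.7,0,0,0,0]]' 30
```

```text
clock: 13.9
tool_pos: [0.5622, 0.2801, 0.0498]
eef_rot: [2.507, 1.893, 0.0]
contact_force: [0.4, 0.1, 0.8]
opening: 0.0513
grip_force: 0.0
clock: 14.4
tool_pos: [0.5625, 0.2807, 0.0508]
eef_rot: [2.506, 1.895, 0.003]
contact_force: [-1.9, 0.2, 6.0]
opening: 0.0196
grip_force: 30.9
```

```bash
python3 -m pendant '[[-0.7,0.004,-0.08,0,0.209],[-0.7,0.017,-0.159,0,0.419],[-0.7,0.037,-0.236,0,0.628],[-0.7,0.066,-0.31,0,0.838],[-0.7,0.066,-0.31,0,0.838]]'; python3 l.py
```

```text
clock: 14.9
tool_pos: [0.5279, 0.2987, 0.0508]
eef_rot: [-2.847, -1.328, -0.001]
contact_force: [-1.9, -0.7, 5.8]
opening: 0.0193
grip_force: 30.2
cap (array([586.1032, 368.412 ]), array([15.5831, 15.7324]), 50.025474548339844) 1541 0.07501404994693185
sleeve [533.0948 305.688 ] [73.1996 43.4215] 5754 0.06965150686791144
lever az -130.20135035254324 len 0.08212303542065552
tab [453.5652 320.7456] [ 7.7835 16.3276] 228 0.04333502293706486
mark az -160.2192301007564 len 0.14084889776758525
arm az 20.502085 [0.5129 0.3401] 1386 0.014919978496361466
pipe [0.5025 0.2902 0.03  ] [0.6269 0.3922 0.1359]
```

```bash
python3 -m pendant '[[-0.7,0.004,-0.08,0,0.209],[-0.7,0.017,-0.159,0,0.419],[-0.7,0.037,-0.236,0,0.628],[-0.7,0.066,-0.31,0,0.838],[-0.7,0.066,-0.31,0,0.838]]'; python3 v.py 5.png; python3 l.py
```

```text
clock: 15.45
tool_pos: [0.5042, 0.3289, 0.0507]
eef_rot: [-3.06, -0.707, 0.0]
contact_force: [-3.5, -2.2, 9.2]
opening: 0.0194
grip_force: 30.6
clock 15.45 tcp [0.5042 0.3289 0.0507] x az 26.00762366897614 q7 -1.2607937960604105
wrist spindle 0.95 [275.7  85.6] [0.5865 0.3679 0.062 ] [0.5859 0.3677 0.0737]
wrist lever_grip 0.86 [273.1 264.7] [0.5106 0.3323 0.062 ] [0.5146 0.3342 0.0697]
wrist lever_tip 0.68 [273.7 325.1] [0.4771 0.3157 0.062 ] [0.4831 0.3186 0.0697]
wrist mark_tip 0.75 [257.5 335.4] [0.4516 0.3146 0.044 ] [0.4508 0.3143 0.0431]
wrist valve_base 0.82 [288.2 221.2] [0.5143 0.3225 0.    ] [0.5377 0.3378 0.0699]
cap (array([586.1273, 368.3683]), array([15.6641, 15.736 ]), 26.85623550415039) 1534 0.07504589580632931
sleeve [512.2119 332.9803] [72.9475 43.5852] 5763 0.0696380961445367
lever az -154.4166387857911 len 0.08194994445071062
tab [452.8734 316.4715] [15.3768  8.8752] 202 0.044186283751509625
mark az -158.72115498366168 len 0.14300300369076474
pipe [0.4935 0.2875 0.0301] [0.6264 0.392  0.1398]
```

View pics/wrist5.png

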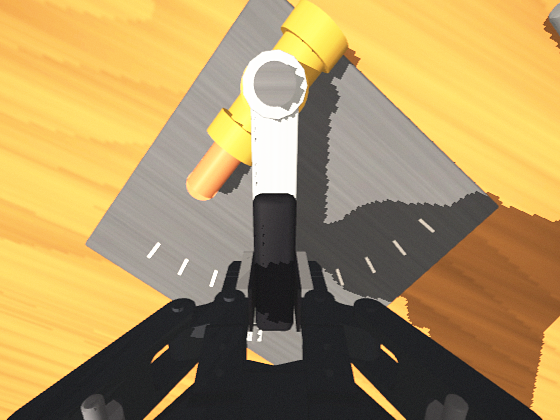

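The lever is at about −154.3° and the tab shows at (250,335), so about 4.8° remain.

```bash
python3 -m pendant '[[-0.7,0.001,-0.032,0,0.084],[-0.7,0.003,-0.064,0,0.168],[-0.7,0.003,-0.064,0,0.168],[-0.7,0.003,-0.064,0,0.168]]'; python3 l.py
```

```text
clock: 16.2
tool_pos: [0.5013, 0.3357, 0.0507]
eef_rot: [-3.086, -0.581, 0.001]
contact_force: [-6.0, -0.5, 9.5]
opening: 0.0193
grip_force: 30.7
cap (array([586.0527, 368.4039]), array([15.5935, 15.6457]), 22.573625564575195) 1538 0.07504196157010941
sleeve [509.7919 337.7513] [73.2931 43.4668] 5766 0.06965651251814514
lever az -158.10261707859178 len 0.08219055053939037
tab [450.8629 316.5815] [12.1608  8.9034] 179 0.044209691573380006
mark az -159.02661446030413 len 0.14478203252422492
pipe [0.4927 0.2905 0.03  ] [0.6258 0.392  0.1405]
```

```bash
python3 -m pendant '[[-0.1,0,0,0,0],[-0.1,0,0,0,0],[-0.1,0,0,0,0],[-0.1,0,0,0,0]]'; python3 -m pendant '[[-0.1,0,0,-0.1,0],[-0.1,0,0,-0.35,0],[-0.1,0,0,-0.7,0],[-0.1,0,0,-1,0],[-0.1,0,0,-1,0]]'; python3 -m pendant '[[-0.1,-0.2,0,-0.2,0],[-0.1,-0.2,0,-0.2,0]]'; python3 l.py;python3 v.py 6.png scene
```

```text
clock: 16.65
tool_pos: [0.5018, 0.335, 0.0492]
eef_rot: [-3.087, -0.581, -0.0]
contact_force: [-0.2, -0.5, 0.6]
opening: 0.0385
grip_force: 0.0
clock: 17.15
tool_pos: [0.505, 0.3361, 0.1749]
eef_rot: [-3.084, -0.579, -0.013]
contact_force: [0.1, -0.6, -0.0]
opening: 0.0385
grip_force: 0.0
clock: 17.35
tool_pos: [0.4786, 0.3259, 0.1952]
eef_rot: [-3.086, -0.58, -0.001]
contact_force: [-0.5, -0.4, 0.0]
opening: 0.0387
grip_force: 0.0
cap (array([586.4282, 368.2498]), array([15.5381, 15.4475]), 20.06681251525879) 333 0.07501267097566888
sleeve [509.4809 338.4268] [73.54   19.3896] 1618 0.06961477308842881
lever az -158.81487674914595 len 0.08252449415423212
tab [453.1027 317.2911] [14.0838  8.6108] 128 0.04399872252604781
mark az -159.0825394459191 len 0.14273216121687998
pipe [0.5181 0.3469 0.0304] [0.6262 0.3918 0.0458]
clock 17.4 tcp [0.479  0.3264 0.1942] x az 21.310505355839442 q7 -1.4591277818360504
wrist lever_grip 0.96 [277.3 167.3] [0.5069 0.3339 0.062 ] [0.5082 0.3345 0.0693]
wrist lever_tip 0.72 [275.  200.1] [0.4759 0.3242 0.062 ] [0.4783 0.3251 0.0704]
wrist mark_tip 0.74 [
[... 270 characters left out ...]
 0.062 ] [0.5988 0.3657 0.0697]
scene spindle 0.42 [244.9 250. ] [ 0.5476 -0.293   0.062 ] [ 0.5247 -0.2827  0.014 ]
scene lever_grip 0.67 [392.6 153.6] [0.5169 0.3463 0.062 ] [0.5176 0.3453 0.0635]
scene lever_grip 0.42 [313.6 294.8] [ 0.7959 -0.201   0.062 ] [ 0.7786 -0.1859  0.007 ]
scene lever_tip 0.74 [379.3 150.1] [0.4779 0.3172 0.062 ] [0.4524 0.3472 0.013 ]
scene mark_tip 0.57 [370.5 150.9] [0.4534 0.2996 0.044 ] [0.4383 0.3165 0.0156]
scene mark_tip 0.19 [393.5 152.4] [0.5056 0.3639 0.044 ] [0.4865 0.3883 0.0057]
scene valve_base 0.97 [384.5 165.6] [ 0.5117  0.3255 -0.    ] [0.5188 0.3168 0.0148]
scene valve_base 0.29 [246.  248.2] [ 0.5144 -0.2731  0.    ] [ 0.5237 -0.2773  0.0194]
```

View pics/wrist6.png

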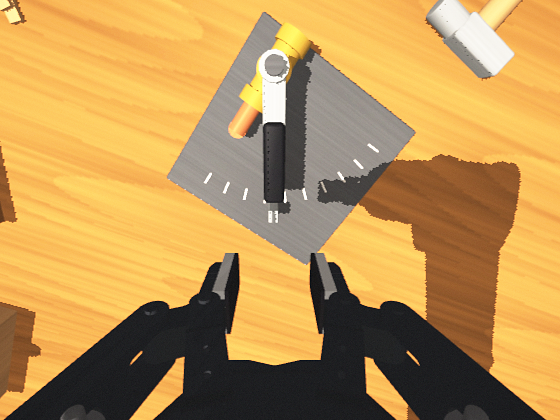

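The lever at (274,165) now points at the tab at (273,212), 0.3° off. The gripper is clear, so I'm handing in.

```bash
python3 -c "
from bench import workorder
print(workorder.close_job())"
```

```text
the job is handed in; nothing more can be done
None
```

The job is done and handed in at about 17.5 s: the band stands over the row of air holes, about 0.3 mm off centre with all five open, and the valve lever points at the set mark to within about 0.3°, with the gripper clear.

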